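# Set the cellar climate controller by its thumbwheel and store it

## Robot

A 7-joint arm with a two-finger parallel gripper is mounted at the origin on the work surface; the furniture and walls round the work are solid. World frame = base frame: x ahead of the robot, y to its left, z up, the work surface at z = 0. Lengths are in m, angles in degrees, forces in N, time in s.
With the tool pointing down it reaches from about 0.4 to 0.85 m from the base axis. Payload 10.4 kg.
Tool frame: the origin (TCP) lies midway between the tips of the shut fingers; the grasp point (between the pads) lies 19 mm behind it; z points along the fingers, y is the line along which they close (so a half turn about z gives the same grasp; the last joint's range is limited). The gripper opens to 85 mm and grips with 20 to 120 N. Pads are 22 mm wide; open, the fingers measure 114 mm over their backs; the gripper's body (76 mm by 85 mm) begins 54 mm behind the grasp point. The pads swing forward as they close: fully open they stand 13 mm farther back than shut.
Start: joints at [65.283, 19.034, -3.707, 83.658, 1.238, 77.344, -5.071], TCP at [0.248, -0.574, 0.231] pointing down, gripper open.
Joint ranges: [-148.97, 148.97], [-28.65, 121.19], [-84.17, 76.75], [9.2, 138.47], [-72.65, 252.65], [3.7, 117.97], [-149.18, 149.18]. Speed limits (degrees/s): [127.2, 127.2, 159.86, 159.86, 180, 180, 180].

## Interface

Orientations are given as [roll, pitch, yaw] about the fixed x, y, z axes, in that order (R = Rz(yaw) Ry(pitch) Rx(roll)).
In Python, from cell import bot, snapshot, job gives the robot as it stands.
- The arm moves only by the tool send_rows, never from a script. Its argument "motion" is a list of rows, each an object with "claw": the gripper command: -1 is fully open, 1 is shut, values between are in proportion; "offset": the shift along the tool's x, y, z in m, a list of three; "turn": the turn, a rotation vector about the tool's x, y, z in degrees, a list of three. In form: [{"claw": claw, "offset": [dx, dy, dz], "turn": [wx, wy, wz]}, ...]. A call has 1 to 5 rows; each row shifts and turns the commanded pose from where the row before left it, along the tool's axes as they then stand; what a row does not reach is not made up. A row lasts 1/8 s, in which the tool goes at most 62.5 mm and 10.7 degrees, less where a joint would pass 70% of its speed; a pose out of reach is approached as far as the arm can. A call is refused whole if a number of a shift passes 0.0625 or a number of a turn 10.7, either way. A call with a gripper value outside its range is refused whole. The fingers move at their own pace and stop on an object; "squeeze" is the grip in N (left out, the last holds). Time passes only in rows, so rows that do not move let the fingers close. It gives the time, the measured TCP pose, the force, the opening and the grip force at its end, in the units of the state.
- bot.state(): the state, without advancing time (a new reading comes with each control period).
- snapshot(name): name is "scene" or "top" or "wrist"; returns a dict with "pixels" (420x560x3 uint8, red, green, blue), "camera_matrix" (3x3 intrinsics, pixels), "extrinsics" (4x4, takes a point from world to camera coordinates). Camera axes: x right, y down, z forward; pixel columns grow to the right and rows downward; lengths in m; the calibration is good to about 2 mm. A picture is of the moment at which its call begins. There is no depth.
- job.hand_in(): hands the job in; it is judged then, once.
The state is a dict: "time_s": time; "q": joint angles; "qvel": joint speeds; "effort": joint torques, N m; "position": TCP position; "orientation": TCP orientation; "ft_force": force on the tool from outside, world axes, zero at the start; "wrist_torque": the same for the moment, N m; "grip_width": finger opening in m; "finger_force": force on a finger pad.
Only numpy, scipy, OpenCV 4.12 (cv2) and the standard library are available. Lean on these libraries where they do the work, as an engineer would, in place of code of your own. Each camera call takes 0.05 s, during which the arm holds its last target. There are 200 camera calls.

## Task

Set the cellar's climate controller to the winter setting: with a closed fingertip roll the ribbed thumbwheel in the slot until the orange needle points at the green cursor (not the yellow one), then let go of the wheel and press the blue button down to store it, and let go again. The wheel sits on a weak sprung axle, so feel for it, press only as hard as it takes to roll it and never hard, never press the button while the needle is off the green cursor, and leave the glass, stopper and pump beside it standing where they are.

Things in the scene. Friction and masses are not known exactly. Their poses are not given: they have to be found in the camera images.
- control_box: fixed controller box, white level top plate 55 mm above the table, 130 x 180 x 55 mm (x, y, z); origin at the centre of its underside, z up; x runs from its front edge to the scale at its back, y along the slot, scale and needle travel. Only the wheel, needle, cursors and button stand above the plate. More than 18 N of push by the fingers on anything does damage.
- slot (a point): centre of the wheel slot, 54 mm (box y) x 14 mm (box x), at plate level. The ribbed grey wheel, 10 mm thick, radius 26 mm, axle along box x, has its highest point straight over this point, 6 to 13 mm above the plate: it differs from unit to unit and is not measured. The axle is sprung: it yields downward 4 N per mm for 3 mm (12 N), then is rigid.
- dial (a joint): angle of the thumbwheel (rad), -2.7 to 2.7; grows as the wheel's top is rolled toward the box's +y. One rad (26 mm along the rim) moves the needle 13 mm the same way. A brake holds the wheel where it is left: about 2.7 N along the rim rolls it, so under a light touch the finger slips; 6 to 9 N of downward push rolls it well.
- needle_tip (a point): upper back corner of the orange needle, an upright blade 12 mm long (box x) and 1.8 mm thick (box y) that stands a few mm out of the black scale; it moves along the box's y with the wheel and dips a little when the wheel is pressed. Read only its place along the scale; its height means nothing.
- green_cursor_mid (a point): front end of the green cursor, a tab 13 mm long (x) and 6 mm wide (y) on the steel rail behind the scale; its axes are those of the box. The needle is set when its tip has the same box-y as this point, within 3 mm (half the tab's width). It may be on either side of the scale; 14 to 26 mm from the middle.
- yellow_cursor_mid (a point): the same point of the yellow (summer) cursor, same size, on the other side; not to be used
- store_top (a point): centre of the top of the blue store button, 22 mm diameter, on the box's top plate; spring-loaded, goes straight down 6 mm, fully down at 5 N
- store (a joint): travel of the store button (m): 0 released, 0.006 fully down; it counts as pressed beyond 0.004
- tasting_glass: loose stemmed tasting glass, 65 mm diameter, 155 mm tall, origin at the centre of its foot; stands beside the box, bystander
- stopper: loose cork stopper on a brass cap, 29 mm diameter, 37 mm tall, origin under its centre; bystander
- pump: loose white hand vacuum pump with black top, 44 mm diameter, 99 mm tall, origin under its centre; bystander

How it is judged (in metres and radians):
On the way, in this order (a step that is already met when the one before it is completed fails the run):
1. the needle is rolled to the green cursor (within 3 mm) and the wheel let go (y of needle_tip in the frame of green_cursor_mid between -0.003 and 0.003 m and contact force between the fingers and anything else below 0.3 N), for 0.2 s.
2. the store button is pressed down (over 4 mm) with the needle at the green cursor (y of needle_tip in the frame of green_cursor_mid between -0.003 and 0.003 m and value of joint store above 0.004 m), for 0.05 s.
At the end, for the whole second after the job is handed in: the needle's tip stands within 3 mm of the middle of the green cursor along the scale, the store button has been pressed and is up again (under 1.5 mm), and glass, stopper and pump stand upright within 15 mm of where they were (y of needle_tip in the frame of green_cursor_mid between -0.003 and 0.003 m and value of joint store below 0.0015 m and angle between each of tasting_glass, stopper, pump's own z axis and vertical below 0.1 rad and distance of each of tasting_glass, stopper, pump from where it was at the start of the episode below 0.015 m); the robot touches nothing.
It fails at once if the fingers push on anything with more than 18 N (contact force between the fingers and anything else above 18 N).
It fails at once if the store button is pressed (over 3 mm) while the needle is more than 3 mm off the green cursor (value of joint store above 0.003 m and not (y of needle_tip in the frame of green_cursor_mid between -0.003 and 0.003 m)).
It fails at once if the glass, stopper or pump is shifted more than 15 mm or tipped (distance of any of tasting_glass, stopper, pump from where it was at the start of the episode above 0.015 m or angle between any of tasting_glass, stopper, pump's own z axis and vertical above 0.3 rad).
It also fails if it takes over 58 s, if anything falls off the work surface, if the arm or the gripper's body presses on something with over 40 N, if the wrist force passes 120 N, or if a joint passes its speed limit or range.

## Working session

There is one attempt and no reset: what is moved stays moved. The work goes in short steps, Python scripts to look and compute and a tool call to move; the robot and the scene stay as the last step left them, time stands still between calls to the robot, and variables do not carry over. Pictures are saved under pics/ and viewed, at most 10 in all, crops included, and the job is handed in when it is done.

Besides the shell and the picture viewer there is one more tool, called after "Call:" as a command line: name --argument value ..., lists and objects as JSON in quotes. send_rows: Moves the arm, as the interface text tells. Its arguments: {"type":"object","properties":{"motion":{"type":"array"},"squeeze":{"type":"number"}},"required":["motion"]}

```bash
mkdir -p pics; ls
python3 - <<'E'
from cell import bot,snapshot
import cv2,numpy as np
s=bot.state();print({k:np.round(v,4).tolist() for k,v in s.items()})
for n in("scene","top"):
    d=snapshot(n);cv2.imwrite(f"pics/{n}0.png",d["pixels"][:,:,::-1]);np.savez(f"pics/{n}0.npz",**d)
    E=d["extrinsics"];print(n,d["camera_matrix"][0],(-E[:3,:3].T@E[:3,3]).round(3))
E
```

```text
pics
{'time_s': 0.0, 'q': [65.2824, 19.0733, -3.7066, 83.7063, 1.2368, 77.3435, -5.071], 'qvel': [0.1098, 0.0085, 0.0765, 0.1355, -0.0435, -0.0903, -0.0256], 'effort': [-0.0011, -62.5446, 0.049, -39.1614, 0.0163, 0.0098, 0.0], 'position': [0.2483, -0.5732, 0.2305], 'orientation': [-179.9168, 0.0032, 23.4231], 'ft_force': [0.1043, -0.423, -0.2829], 'wrist_torque': [-0.0288, 0.0115, 0.0288], 'finger_force': 0.0, 'grip_width': 0.0859}
scene [395.78529756   0.         277.31917286] [ 0.066 -0.534  0.55 ]
top [462.22415702   0.         283.14296141] [0.452 0.051 0.932]
```

View pics/scene0.png

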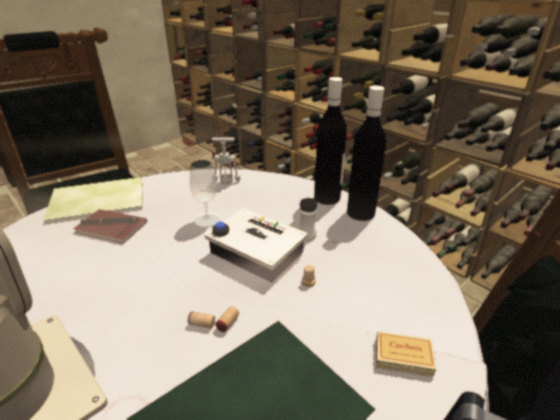

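View pics/top0.png

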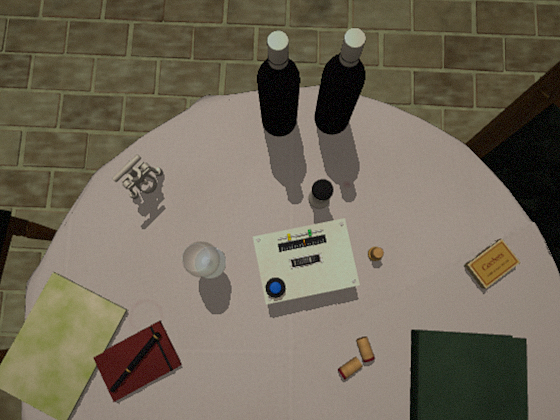

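The top view shows the box near px (305,260), with the scale behind it, the green cursor at (310,232), yellow at (290,237), the blue button at (276,288), the glass to the left, the stopper to the right and the pump behind. The next step is measuring these.

```bash
cat > h.py <<'E'
import cv2,numpy as np
def ray(d,u,v,z):
    K=d["camera_matrix"];E=d["extrinsics"];R=E[:3,:3];c=-R.T@E[:3,3]
    r=R.T@np.linalg.solve(K,[u,v,1.]);return c+r*(z-c[2])/r[2]
def blobs(d,lo,hi,amin=4,roi=None):
    h=cv2.cvtColor(d["pixels"],cv2.COLOR_RGB2HSV);m=cv2.inRange(h,lo,hi)
    if roi:
        k=np.zeros_like(m);k[roi[1]:roi[3],roi[0]:roi[2]]=1;m*=k
    n,_,st,ce=cv2.connectedComponentsWithStats(m)
    return m,[(ce[i].round(2),st[i].tolist()) for i in range(1,n) if st[i][4]>=amin]
E
python3 - <<'E'
from h import *
d=dict(np.load("pics/top0.npz"))
roi=(240,205,370,315)
im=d["pixels"][205:315,240:370]
cv2.imwrite("pics/topcrop.png",cv2.resize(im,None,fx=6,fy=5.4,interpolation=cv2.INTER_CUBIC)[:,:,::-1])
# plate: greenish-white
h=cv2.cvtColor(d["pixels"],cv2.COLOR_RGB2HSV)
print(h[245,265],h[225,245],h[280,330],h[300,370])
for n,lo,hi,z in(("green",(45,100,50),(85,255,255),.060),("yellow",(20,110,80),(35,255,255),.06),("orange",(5,140,80),(18,255,255),.06),("blue",(100,120,40),(130,255,255),.065)):
    for c,s in blobs(d,lo,hi,3,roi)[1]: print(n,c,s,ray(d,*c,z).round(4))
E
```

```text
[ 34  35 175] [ 15  38 162] [ 35  37 177] [ 16  38 153]
green [309.41 232.35] [308, 230, 4, 6, 17] [ 0.5535 -0.0018  0.06  ]
yellow [288.67 236.33] [287, 233, 4, 8, 21] [0.5457 0.0375 0.06  ]
yellow [303.5 240.5] [303, 240, 2, 2, 4] [0.5379 0.0094 0.06  ]
orange [304. 243.] [303, 242, 3, 3, 5] [0.5332 0.0085 0.06  ]
blue [274.9  287.28] [269, 281, 13, 13, 121] [0.4501 0.0627 0.065 ]
```

View pics/topcrop.png

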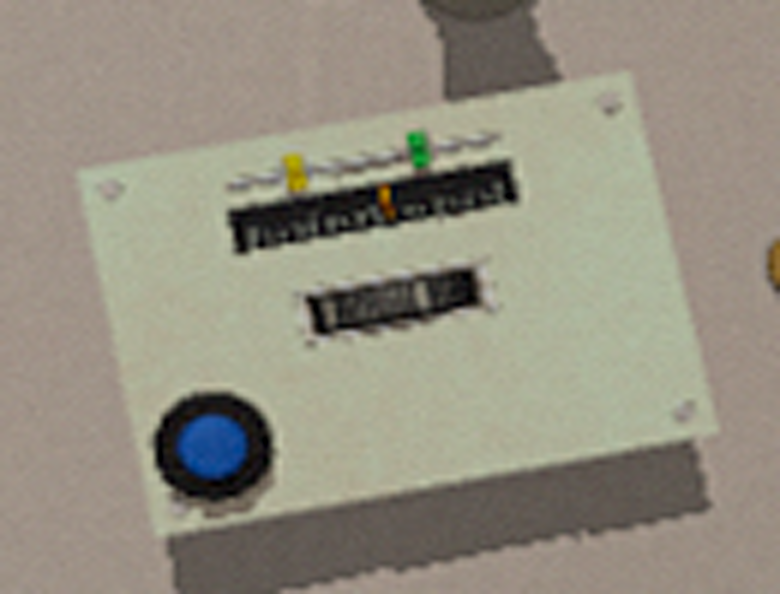

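The crop confirms the orange needle near the scale middle, the green cursor to its right (box −y), the wheel slot at centre and the button at front left. Next I fit the box frame.

Run:
```python
from h import *
d=dict(np.load("pics/top0.npz"))
px=cv2.GaussianBlur(d["pixels"],(3,3),0);h=cv2.cvtColor(px,cv2.COLOR_RGB2HSV)
m=cv2.inRange(h,(25,15,110),(50,255,255));k=np.zeros_like(m);k[205:315,240:370]=1;m*=k
cs=max(cv2.findContours(m,0,1)[0],key=cv2.contourArea)
P=np.array([ray(d,u,v,.055)[:2] for u,v in cs[:,0,:]],np.float32)
(c,s,a)=cv2.minAreaRect(P);print("plate",c,s,a)
co=cv2.boxPoints((c,s,a));print(co.round(4).tolist())
e=max([co[1]-co[0],co[2]-co[1]],key=np.linalg.norm);e=e/np.linalg.norm(e)
ey=e*np.sign(e[1]);ex=np.array([ey[1],-ey[0]]);print("yaw",np.degrees(np.arctan2(ex[1],ex[0])))
for n,u,v,z in(("green",309.41,232.35,.06),("yel",288.67,236.33,.06),("needle",303.8,241.9,.059),("blue",274.9,287.28,.065)):
    p=ray(d,u,v,z)[:2]-c;print(n,ex@p,ey@p)
# slot dark blob (crop px 305..485,265..335)
g=cv2.cvtColor(d["pixels"],cv2.COLOR_RGB2GRAY);mm=(g<90).astype(np.uint8);k=np.zeros_like(mm);k[250:272,285:328]=1
n=cv2.findNonZero(mm*k);r=cv2.minAreaRect(n);q=ray(d,*r[0],.055)[:2];print("slot",r,q,(ex@(q-c),ey@(q-c)))
# glass/pump/stopper rough
print("glass foot?",ray(d,213,264,0),"pump top",ray(d,321,190,.099),"stop",ray(d,376,254,.037),"glass rim",ray(d,202,258,.155))
s=dict(np.load("pics/scene0.npz"));print("glass foot scene",ray(s,207,222,0))
```

```text
plate (0.5006542205810547, 0.005628183484077454) (0.13100740313529968, 0.1803620457649231) 11.786762237548828
[[0.4180999994277954, 0.08049999922513962], [0.45500001311302185, -0.09600000083446503], [0.5831999778747559, -0.06930000334978104], [0.5464000105857849, 0.10729999840259552]]
yaw 11.786768
green 0.05024078845322005 -0.018065969531355395
yel 0.05057666450430996 0.02204380575175539
needle 0.034631160112741075 -0.003975231295306282
blue -0.03786171954977328 0.06618711339470215
slot ((301.3267822265625, 259.9434814453125), (35.26417922973633, 14.770809173583984), 8.615649223327637) [0.50148007 0.01330364] (np.float64(0.002376297543511405), np.float64(0.00734491928940851))
glass foot? [0.49524561 0.18819092 0.        ] pump top [ 0.62749879 -0.02091508  0.099     ] stop [ 0.51493693 -0.13201561  0.037     ] glass rim [0.49800013 0.18405016 0.155     ]
glass foot scene [0.49301942 0.18629404 0.        ]
```

Call:
send_rows --motion '[{"claw": 1, "offset": [0.042, -0.039, 0], "turn": [0, 0, -7]}, {"claw": 1, "offset": [0.046, -0.034, 0], "turn": [0, 0, -7]}, {"claw": 1, "offset": [0.05, -0.028, 0], "turn": [0, 0, -7]}, {"claw": 1, "offset": [0.053, -0.021, 0], "turn": [0, 0, -7]}, {"claw": 1, "offset": [0.055, -0.014, 0], "turn": [0, 0, -7]}]' --squeeze 20

```text
time_s: 0.72
position: [0.3635, -0.3101, 0.2311]
orientation: [-180.0, 0.0, 58.7]
ft_force: [1.0, -0.4, -0.2]
grip_width: -0.0
finger_force: 0.0
```

Call:
send_rows --motion '[{"claw": 1, "offset": [0.057, -0.008, 0], "turn": [0, 0, -7]}, {"claw": 1, "offset": [0.057, 0, 0], "turn": [0, 0, -7]}, {"claw": 1, "offset": [0.057, 0.007, 0], "turn": [0, 0, -7]}, {"claw": 1, "offset": [0.055, 0.014, 0], "turn": [0, 0, -7]}, {"claw": 1, "offset": [0, 0, 0], "turn": [0, 0, -7]}]'

```text
time_s: 1.35
position: [0.4588, -0.099, 0.2313]
orientation: [180.0, -0.1, 94.1]
ft_force: [0.0, -1.2, -0.0]
grip_width: 0.0
finger_force: 0.0
```

Call:
send_rows --motion '[{"claw": 1, "offset": [0, 0, 0], "turn": [0, 0, -7.7]}, {"claw": 1, "offset": [0.046, 0.03, 0], "turn": [0, 0, 0]}, {"claw": 1, "offset": [0.046, 0.031, 0], "turn": [0, 0, 0]}, {"claw": 1, "offset": [0, 0, 0.04], "turn": [0, 0, 0]}, {"claw": 1, "offset": [0, 0, 0], "turn": [0, 0, 0]}]'

```text
time_s: 1.98
position: [0.4979, -0.0016, 0.1889]
orientation: [-179.7, -0.1, 101.2]
ft_force: [-0.9, -0.4, 0.7]
grip_width: 0.0002
finger_force: 0.0
```

Run:
```python
from cell import bot,snapshot
from h import *
s=bot.state();print({k:np.round(s[k],4).tolist() for k in("position","orientation","ft_force")})
d=snapshot("wrist");np.savez("pics/w1.npz",**d);cv2.imwrite("pics/w1.png",d["pixels"][:,:,::-1])
E=d["extrinsics"];print((-E[:3,:3].T@E[:3,3]).round(3),E[2,:3])
```

```text
{'position': [0.4979, -0.0016, 0.1889], 'orientation': [-179.7021, -0.0854, 101.1708], 'ft_force': [-0.8682, -0.4225, 0.7119]}
[0.485 0.069 0.331] [ 0.04873073 -0.27734072 -0.95953501]
```

View pics/w1.png

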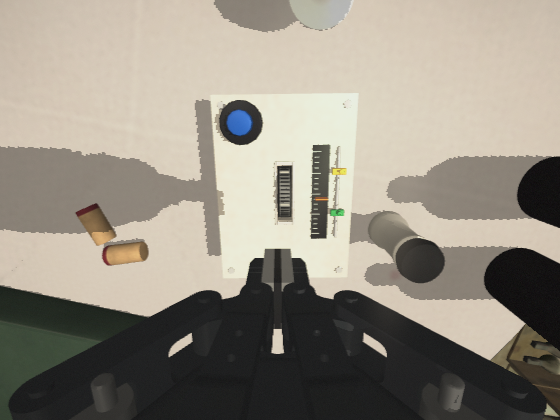

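The wrist view shows the slot and wheel at px (285,191), the needle at (321,198), green at (337,212), yellow at (340,171) and the button at (239,122). I'll measure from this view.

```bash
cat > m.py <<'E'
from h import *
from cell import bot,snapshot
A=np.radians(11.8);ex=np.array([np.cos(A),np.sin(A)]);ey=np.array([-ex[1],ex[0]]);C=np.array([.5007,.0056])
def box(p): p=np.array(p[:2])-C;return (round(ex@p*1e3,2),round(ey@p*1e3,2))
def meas(name=None,d=None):
    d=d or snapshot("wrist")
    if name: np.savez(f"pics/{name}.npz",**d);cv2.imwrite(f"pics/{name}.png",d["pixels"][:,:,::-1])
    for n,lo,hi,z in(("green",(50,90,40),(85,255,255),.061),("yellow",(20,120,80),(34,255,255),.061),("orange",(3,130,80),(18,255,255),.060),("blue",(105,120,40),(130,255,255),.065)):
        b=[x for x in blobs(d,lo,hi,8)[1] if max(map(abs,box(ray(d,*x[0],z))))<75]
        for c,s in sorted(b,key=lambda t:-t[1][4])[:2]: print(n,c,s,box(ray(d,*c,z)))
    return d
E
python3 - <<'E'
from m import *
d=meas(d=dict(np.load("pics/w1.npz")))
for u,v in((285,162),(285,221),(277,191),(293,191)):print("slot edge",box(ray(d,u,v,.055)))
for p in((211,94),(358,94),(223,279),(350,275)):print("corner",box(ray(d,*p,.055)))
im=d["pixels"][130:250,260:360];cv2.imwrite("pics/w1c.png",cv2.resize(im,None,fx=5,fy=5,interpolation=cv2.INTER_CUBIC)[:,:,::-1])
E
```

```text
green [336.91 212.51] [330, 210, 14, 6, 79] (np.float64(52.4), np.float64(-16.79))
yellow [338.57 170.97] [332, 168, 14, 7, 95] (np.float64(52.13), np.float64(23.13))
orange [321.  198.5] [315, 197, 13, 4, 48] (np.float64(36.9), np.float64(-3.05))
blue [239.19 122.31] [226, 109, 27, 27, 558] (np.float64(-36.8), np.float64(67.07))
slot edge (np.float64(2.99), np.float64(31.15))
slot edge (np.float64(2.73), np.float64(-26.86))
slot edge (np.float64(-4.82), np.float64(3.56))
slot edge (np.float64(10.54), np.float64(3.39))
corner (np.float64(-61.71), np.float64(91.25))
corner (np.float64(67.17), np.float64(89.64))
corner (np.float64(-62.77), np.float64(-90.47))
corner (np.float64(70.34), np.float64(-86.94))
```

View pics/w1c.png

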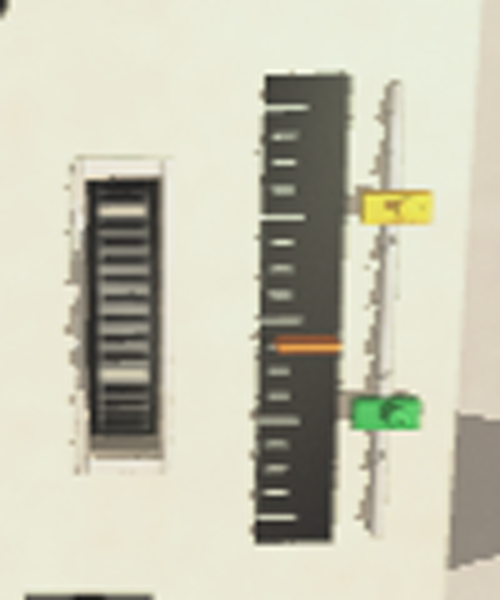

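The slot centre lies at about the box origin, and the needle is about 13.8 mm on the +y side of green. The wheel must therefore roll toward −y by about 27 mm of rim, in two strokes.

Call:
send_rows --motion '[{"claw": 1, "offset": [0.0135, 0.004, 0.05], "turn": [0, 0, 0]}, {"claw": 1, "offset": [0, 0, 0.05], "turn": [0, 0, 0]}, {"claw": 1, "offset": [0, 0, 0.008], "turn": [0, 0, 0]}, {"claw": 1, "offset": [0, 0, 0], "turn": [0, 0, 0]}, {"claw": 1, "offset": [0, 0, 0], "turn": [0, 0, 0]}]'

```text
time_s: 2.65
position: [0.5026, 0.0121, 0.0856]
orientation: [179.8, 0.1, 101.1]
ft_force: [-0.7, -0.1, 1.0]
grip_width: -0.0001
finger_force: 0.0
```

Call:
send_rows --motion '[{"claw": 1, "offset": [0, 0, 0.003], "turn": [0, 0, 0]}, {"claw": 1, "offset": [0, 0, 0.003], "turn": [0, 0, 0]}, {"claw": 1, "offset": [0, 0, 0.003], "turn": [0, 0, 0]}, {"claw": 1, "offset": [0, 0, 0], "turn": [0, 0, 0]}, {"claw": 1, "offset": [0, 0, 0], "turn": [0, 0, 0]}]'

```text
time_s: 3.28
position: [0.5011, 0.0124, 0.0743]
orientation: [-180.0, -0.0, 101.1]
ft_force: [0.9, -0.6, -1.2]
grip_width: -0.0
finger_force: 0.0
```

Call:
send_rows --motion '[{"claw": 1, "offset": [0, -0.0015, 0.002], "turn": [0, 0, 0]}, {"claw": 1, "offset": [0, 0, 0.002], "turn": [0, 0, 0]}, {"claw": 1, "offset": [0, 0, 0.001], "turn": [0, 0, 0]}, {"claw": 1, "offset": [0, 0, 0], "turn": [0, 0, 0]}, {"claw": 1, "offset": [0, 0, 0], "turn": [0, 0, 0]}]'

```text
time_s: 3.9
position: [0.4997, 0.0121, 0.0693]
orientation: [180.0, 0.0, 101.1]
ft_force: [0.8, 0.7, -0.3]
grip_width: 0.0002
finger_force: 0.0
```

Call:
send_rows --motion '[{"claw": 1, "offset": [0, 0, 0.001], "turn": [0, 0, 0]}, {"claw": 1, "offset": [0, 0, 0], "turn": [0, 0, 0]}, {"claw": 1, "offset": [0, 0, 0], "turn": [0, 0, 0]}]'

```text
time_s: 4.28
position: [0.4996, 0.0121, 0.0683]
orientation: [180.0, 0.0, 101.1]
ft_force: [-0.2, 0.2, 0.5]
grip_width: 0.0004
finger_force: 0.0
```

Call:
send_rows --motion '[{"claw": 1, "offset": [0, 0, 0.001], "turn": [0, 0, 0]}, {"claw": 1, "offset": [0, 0, 0], "turn": [0, 0, 0]}]'

```text
time_s: 4.53
position: [0.4995, 0.0121, 0.0672]
orientation: [-180.0, 0.0, 101.1]
ft_force: [-0.4, 0.0, 1.0]
grip_width: -0.0002
finger_force: 0.0
```

Call:
send_rows --motion '[{"claw": 1, "offset": [0, 0, 0.001], "turn": [0, 0, 0]}, {"claw": 1, "offset": [0, 0, 0], "turn": [0, 0, 0]}]'

```text
time_s: 4.78
position: [0.4997, 0.0121, 0.0664]
orientation: [180.0, 0.0, 101.1]
ft_force: [-1.0, 0.3, 2.0]
grip_width: 0.0
finger_force: 0.8
```

Call:
send_rows --motion '[{"claw": 1, "offset": [0, 0, 0.0005], "turn": [0, 0, 0]}, {"claw": 1, "offset": [0, 0, 0], "turn": [0, 0, 0]}]'

```text
time_s: 5.03
position: [0.4997, 0.0121, 0.066]
orientation: [180.0, 0.0, 101.1]
ft_force: [-0.8, 0.3, 3.8]
grip_width: 0.0
finger_force: 1.6
```

Call:
send_rows --motion '[{"claw": 1, "offset": [0, 0, 0.0005], "turn": [0, 0, 0]}, {"claw": 1, "offset": [0, 0, 0], "turn": [0, 0, 0]}]'

```text
time_s: 5.28
position: [0.4997, 0.0121, 0.0655]
orientation: [180.0, 0.0, 101.1]
ft_force: [-0.4, 0.0, 5.4]
grip_width: 0.0002
finger_force: 2.5
```

Call:
send_rows --motion '[{"claw": 1, "offset": [0, 0, 0.0005], "turn": [0, 0, 0]}, {"claw": 1, "offset": [0, 0, 0], "turn": [0, 0, 0]}]'

```text
time_s: 5.52
position: [0.4997, 0.0121, 0.0651]
orientation: [180.0, 0.0, 101.1]
ft_force: [-1.7, -0.4, 7.3]
grip_width: 0.0004
finger_force: 3.2
```

Call:
send_rows --motion '[{"claw": 1, "offset": [-0.002, 0, 0], "turn": [0, 0, 0]}, {"claw": 1, "offset": [-0.002, 0, 0], "turn": [0, 0, 0]}, {"claw": 1, "offset": [-0.002, 0, 0], "turn": [0, 0, 0]}]'

```text
time_s: 5.9
position: [0.5008, 0.0069, 0.0651]
orientation: [180.0, -0.0, 101.2]
ft_force: [-1.4, 2.6, 6.3]
grip_width: -0.0
finger_force: 3.2
```

```bash
python3 -c "
from m import *
meas('w2')"
```

```text
green [369.   287.68] [358, 282, 23, 13, 270] (np.float64(52.08), np.float64(-16.02))
yellow [374.47 221.06] [362, 215, 26, 13, 286] (np.float64(51.95), np.float64(23.45))
orange [342.14 269.  ] [331, 266, 23, 7, 151] (np.float64(36.63), np.float64(-4.73))
blue [193.82 138.45] [168, 114, 53, 51, 2069] (np.float64(-37.81), np.float64(66.87))
```

Call:
send_rows --motion '[{"claw": 1, "offset": [-0.002, 0, 0], "turn": [0, 0, 0]}, {"claw": 1, "offset": [-0.002, 0, 0], "turn": [0, 0, 0]}, {"claw": 1, "offset": [-0.002, 0, 0], "turn": [0, 0, 0]}, {"claw": 1, "offset": [-0.002, 0, 0], "turn": [0, 0, 0]}, {"claw": 1, "offset": [0, 0, 0], "turn": [0, 0, 0]}]'

```text
time_s: 6.58
position: [0.5025, -0.0012, 0.0651]
orientation: [180.0, -0.0, 101.1]
ft_force: [-0.8, 2.4, 6.2]
grip_width: -0.0001
finger_force: 3.1
```

```bash
python3 -c "
from m import *
meas('w3')"
```

```text
green [369.92 274.6 ] [359, 269, 24, 13, 270] (np.float64(51.96), np.float64(-16.16))
yellow [375.79 205.79] [363, 200, 26, 13, 297] (np.float64(51.97), np.float64(23.44))
orange [342.84 262.58] [332, 259, 23, 8, 164] (np.float64(36.81), np.float64(-9.14))
blue [192.06 119.02] [166, 93, 54, 53, 2169] (np.float64(-37.8), np.float64(67.32))
```

Call:
send_rows --motion '[{"claw": 1, "offset": [0, 0, -0.005], "turn": [0, 0, 0]}, {"claw": 1, "offset": [0.015, 0, 0], "turn": [0, 0, 0]}, {"claw": 1, "offset": [0, 0, 0.003], "turn": [0, 0, 0]}, {"claw": 1, "offset": [0, 0, 0.001], "turn": [0, 0, 0]}, {"claw": 1, "offset": [0, 0, 0.0005], "turn": [0, 0, 0]}]'

```text
time_s: 7.25
position: [0.4994, 0.0134, 0.0654]
orientation: [-180.0, -0.0, 101.1]
ft_force: [-3.1, 2.5, 5.4]
grip_width: 0.0002
finger_force: 2.7
```

Call:
send_rows --motion '[{"claw": 1, "offset": [0, 0, 0.0005], "turn": [0, 0, 0]}, {"claw": 1, "offset": [0, 0, 0], "turn": [0, 0, 0]}]'

```text
time_s: 7.5
position: [0.4995, 0.0132, 0.065]
orientation: [180.0, -0.0, 101.1]
ft_force: [-2.4, 2.9, 5.5]
grip_width: -0.0004
finger_force: 3.3
```

Call:
send_rows --motion '[{"claw": 1, "offset": [-0.002, 0, 0], "turn": [0, 0, 0]}, {"claw": 1, "offset": [-0.003, 0, 0], "turn": [0, 0, 0]}, {"claw": 1, "offset": [-0.003, 0, 0], "turn": [0, 0, 0]}, {"claw": 1, "offset": [-0.003, 0, 0], "turn": [0, 0, 0]}, {"claw": 1, "offset": [-0.002, 0, 0], "turn": [0, 0, 0]}]'

```text
time_s: 8.12
position: [0.5021, 0.0003, 0.0651]
orientation: [180.0, -0.0, 101.1]
ft_force: [-2.8, 2.1, 6.4]
grip_width: 0.0001
finger_force: 3.1
```

```bash
python3 -c "
from m import *
meas('w4')"
```

```text
green [370.03 276.76] [359, 271, 23, 13, 270] (np.float64(52.03), np.float64(-16.0))
yellow [375.71 208.53] [363, 203, 26, 12, 301] (np.float64(51.97), np.float64(23.47))
orange [341.92 276.16] [331, 273, 23, 8, 158] (np.float64(36.63), np.float64(-15.98))
blue [192.48 122.72] [166, 97, 54, 52, 2148] (np.float64(-37.82), np.float64(67.23))
```

Call:
send_rows --motion '[{"claw": 1, "offset": [0, 0, -0.003], "turn": [0, 0, 0]}, {"claw": 1, "offset": [0, 0, -0.03], "turn": [0, 0, 0]}, {"claw": 1, "offset": [0, 0, -0.03], "turn": [0, 0, 0]}, {"claw": 1, "offset": [0, 0, 0], "turn": [0, 0, 0]}, {"claw": 1, "offset": [0, 0, 0], "turn": [0, 0, 0]}]'

```text
time_s: 8.8
position: [0.5015, -0.0002, 0.1272]
orientation: [-180.0, 0.0, 101.1]
ft_force: [0.1, -0.0, -1.1]
grip_width: 0.0003
finger_force: 0.0
```

```bash
python3 -c "
from m import *
d=meas('w5')
im=d['pixels'];cv2.imwrite('pics/w5c.png',im[100:320,160:420,::-1].repeat(2,0).repeat(2,1))
for z in (.058,.066): print(z)
"
```

```text
green [346.26 235.68] [338, 232, 18, 9, 133] (np.float64(52.0), np.float64(-16.16))
yellow [349.5 184.5] [341, 181, 18, 8, 144] (np.float64(52.24), np.float64(23.25))
orange [326. 236.] [318, 234, 17, 5, 79] (np.float64(36.82), np.float64(-16.62))
blue [220.25 122.71] [203, 105, 36, 36, 975] (np.float64(-37.18), np.float64(67.07))
0.058
0.066
```

View pics/w5c.png

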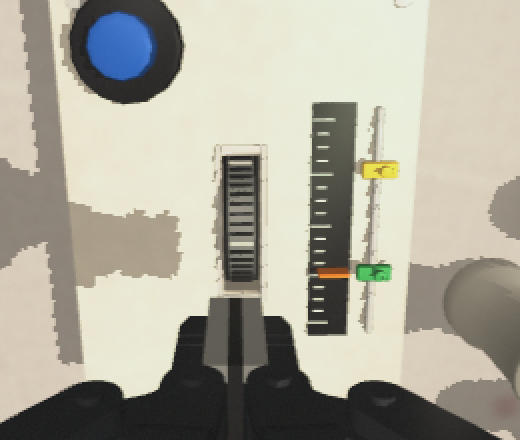

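The needle at crop (333,273) lines up with green at (374,272), within about 0.5 mm, and the wheel has been let go. Next is the button.

Call:
send_rows --motion '[{"claw": 1, "offset": [0.036, -0.019, 0], "turn": [0, 0, 0]}, {"claw": 1, "offset": [0.036, -0.019, 0], "turn": [0, 0, 0]}, {"claw": 1, "offset": [0, 0, 0.025], "turn": [0, 0, 0]}, {"claw": 1, "offset": [0, 0, 0.02], "turn": [0, 0, 0]}, {"claw": 1, "offset": [0, 0, 0], "turn": [0, 0, 0]}]'

```text
time_s: 9.48
position: [0.4492, 0.0635, 0.0811]
orientation: [-179.8, -0.1, 101.1]
ft_force: [0.1, -0.4, 0.2]
grip_width: -0.0003
finger_force: 0.0
```

Call:
send_rows --motion '[{"claw": 1, "offset": [0, 0, 0.003], "turn": [0, 0, 0]}, {"claw": 1, "offset": [0, 0, 0.003], "turn": [0, 0, 0]}, {"claw": 1, "offset": [0, 0, 0.002], "turn": [0, 0, 0]}, {"claw": 1, "offset": [0, 0, 0], "turn": [0, 0, 0]}]'

```text
time_s: 9.98
position: [0.4511, 0.0636, 0.0751]
orientation: [180.0, 0.0, 101.1]
ft_force: [-0.1, -0.8, 2.2]
grip_width: -0.0004
finger_force: 1.2
```

Call:
send_rows --motion '[{"claw": 1, "offset": [0, 0, 0.001], "turn": [0, 0, 0]}, {"claw": 1, "offset": [0, 0, 0], "turn": [0, 0, 0]}]'

```text
time_s: 10.22
position: [0.4511, 0.0636, 0.074]
orientation: [180.0, 0.0, 101.1]
ft_force: [1.4, -0.4, 2.7]
grip_width: -0.0001
finger_force: 1.5
```

Call:
send_rows --motion '[{"claw": 1, "offset": [0, 0, 0.001], "turn": [0, 0, 0]}, {"claw": 1, "offset": [0, 0, 0], "turn": [0, 0, 0]}]'

```text
time_s: 10.48
position: [0.4511, 0.0636, 0.073]
orientation: [180.0, 0.0, 101.1]
ft_force: [1.9, -0.3, 4.4]
grip_width: 0.0001
finger_force: 1.9
```

Call:
send_rows --motion '[{"claw": 1, "offset": [0, 0, 0.001], "turn": [0, 0, 0]}, {"claw": 1, "offset": [0, 0, 0], "turn": [0, 0, 0]}]'

```text
time_s: 10.72
position: [0.4511, 0.0636, 0.0719]
orientation: [180.0, 0.0, 101.1]
ft_force: [2.8, -0.2, 4.4]
grip_width: 0.0
finger_force: 2.2
```

Call:
send_rows --motion '[{"claw": 1, "offset": [0, 0, 0.0005], "turn": [0, 0, 0]}, {"claw": 1, "offset": [0, 0, 0], "turn": [0, 0, 0]}]'

```text
time_s: 10.98
position: [0.4509, 0.0636, 0.0714]
orientation: [180.0, 0.0, 101.1]
ft_force: [3.1, -1.4, 4.6]
grip_width: 0.0002
finger_force: 2.3
```

Call:
send_rows --motion '[{"claw": 1, "offset": [0, 0, 0.0005], "turn": [0, 0, 0]}, {"claw": 1, "offset": [0, 0, 0], "turn": [0, 0, 0]}]'

```text
time_s: 11.22
position: [0.451, 0.0637, 0.0711]
orientation: [180.0, 0.0, 101.1]
ft_force: [1.9, -1.8, 7.4]
grip_width: 0.0002
finger_force: 3.8
```

The force jumped at the bottom stop, so the button is fully down. I'll release it.

Call:
send_rows --motion '[{"claw": 1, "offset": [0, 0, -0.005], "turn": [0, 0, 0]}, {"claw": 1, "offset": [0, 0, -0.03], "turn": [0, 0, 0]}, {"claw": 1, "offset": [0, 0, -0.05], "turn": [0, 0, 0]}, {"claw": 1, "offset": [0, 0, 0], "turn": [0, 0, 0]}, {"claw": 1, "offset": [0, 0, 0], "turn": [0, 0, 0]}]'

```text
time_s: 11.85
position: [0.4497, 0.0634, 0.1549]
orientation: [-179.9, 0.0, 101.1]
ft_force: [0.7, -0.2, -0.2]
grip_width: 0.0002
finger_force: 0.0
```

```bash
python3 -c "
from m import *
d=meas('w6')
d=snapshot('top');cv2.imwrite('pics/top1.png',d['pixels'][:,:,::-1])"
```

```text
green [377.16 297.99] [370, 295, 14, 8, 86] (np.float64(52.48), np.float64(-15.58))
yellow [380.03 259.04] [373, 256, 15, 8, 104] (np.float64(51.75), np.float64(23.56))
blue [279.7  216.64] [266, 203, 28, 28, 605] (np.float64(-36.03), np.float64(64.98))
```

View pics/w6.png

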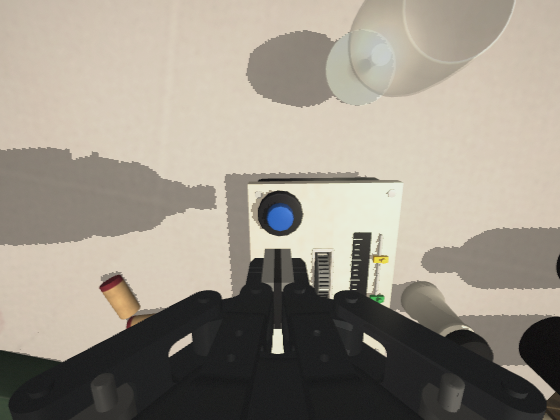

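The glass and pump stand undisturbed and the button is up. The gripper hides the needle, but nothing has touched the wheel since the last reading, so I'm handing in.

```bash
python3 -c "
from cell import job
print(job.hand_in())"
```

```text
the job is handed in; nothing more can be done
None
```

I rolled the needle to within about 0.5 mm of the green cursor, let go of the wheel, pressed the blue button fully down, released it and handed the job in. The hand-in gave no verdict. The needle was last read before the button press (the gripper hid it afterwards). The glass and pump looked undisturbed at the end; I didn't re-check the stopper, but nothing came near it.

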